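# Load the sample analyser, shut its lid and clamp it

## Task

Mix the amber control bottle by pressing it down on the vortex mixer until the cup is fully depressed and holding it there for three seconds, then stand it in the analyser's blue station. Stand every sample jar that is on the bench in a grey station of its own, all of them and the control bottle upright, in the middle of the station and with the label squarely facing the reader along the back of the chamber. When all are in, close the lid and press the blue clamp lever down, leaving the other things on the bench where they are.

Things in the scene. Friction and masses are not known exactly. Their poses are not given: they have to be found in the camera images.
- analyser: Fixed white analyser, 295 x 330 mm. Origin on the bench under the middle of its row of five stations; x points to its back, y to its left (seen from the robot). Open chamber inside x -58 to +85 mm, y -150 to +150 mm, with walls (17 mm front, 15 mm sides) up to 100 mm. In front a sloping panel to x = -125 mm; behind the hinge a box to x = +170 mm, 100 mm high.
- station0 (a point): Middle of the blue station (left end of the row), on the chamber floor: for the control bottle. Stations are open cells 56 x 54 mm, floor 30 mm above the bench, at x = 0 in the analyser's frame: blue at y = +116 mm, four grey ones for jars at y = +58, 0, -58 and -116 mm; 4 mm dividers, front ledge and reader around them are 64 mm above the bench.
- reader (a point): Middle of the red window of the black label reader, which forms the back of all five stations (face at x = +28 mm, top 64 mm above the bench). Labels must point to the analyser's back (+x).
- lid (a joint): Lid angle (rad): 0 shut on the rim, about 2 open, leaning back. Plate 160 x 330 x 12 mm (0.4 kg) with a clear pane, hinged along the chamber's back rim. Friction in the hinge (0.45 N m) holds it wherever it is left. Can be pushed over from behind and pressed down from above anywhere clear of the clamp in the middle of its front edge.
- lid_hinge (a point): Middle of the lid's hinge axis: 85 mm behind the row of stations, 106 mm above the bench, halfway through the lid's thickness. Turns with the lid: x points from the lid's front edge to the hinge, y along the hinge, z out of the lid's upper face.
- lid_edge (a point): Middle of the lid's front edge, 160 mm from the hinge.
- clamp (a joint): Angle of the blue clamp lever on the lid's front edge (rad): 0 fully down over the sloping panel (lever then points forward, 0.70 rad below the lid's plane), 2.27 at right angles to the lid (straight up when the lid is shut). Stays where it is left (friction 0.07 N m). Pushed over from behind, then down from above.
- clamp_pivot (a point): On the lever's pivot axis (along the analyser's y), in its middle: 158 mm from the lid's hinge and 12 mm above the middle of the lid's thickness. The lever is a blue plate 44 mm wide, 8 mm thick, from 3 to 65 mm from the pivot.
- clamp_tip (a point): Middle of the lever's free end, 65 mm from the pivot.
- mixer: Fixed compact vortex mixer: round white housing, 116 mm across at the foot, 70 mm high, with a sprung black rubber cup on top. Origin at the centre of its underside, z up. 
- mixer_cup (a joint): How far the mixer's cup is pressed down (m): 0 up, 0.008 fully depressed. Spring: about 2 N to start, about 10 N at the bottom stop; the bottle's weight alone does not move it.
- mixer_top (a point): Centre of the mixer cup's flat upper face (68 mm across), 92 mm above the bench when up; moves with the cup.
- control: Amber control bottle, 38 mm across, 70 mm high, 85 g; white cap 31 mm across from 49 to 70 mm height. White label with black bars round its +x side; a blue seal strip runs from the middle of the cap over its edge on that side. Origin at the centre of its underside, z up. x points out through the label.
- jar1: Sample jar 1 (may be absent): white with a cream lower part, heavy at the bottom, 40 mm across, 64 mm high, 75 g; yellow cap 42 mm across from 46 mm height up. White label with black bars round its +x side; a red seal strip runs from the middle of the cap over its edge and down to the label. Origin at the centre of its underside, z up. x points out through the label.
- jar2: Sample jar 2 (may be absent): white with a cream lower part, heavy at the bottom, 40 mm across, 64 mm high, 75 g; yellow cap 42 mm across from 46 mm height up. White label with black bars round its +x side; a red seal strip runs from the middle of the cap over its edge and down to the label. Origin at the centre of its underside, z up. x points out through the label.
- jar3: Sample jar 3 (may be absent): white with a cream lower part, heavy at the bottom, 40 mm across, 64 mm high, 75 g; yellow cap 42 mm across from 46 mm height up. White label with black bars round its +x side; a red seal strip runs from the middle of the cap over its edge and down to the label. Origin at the centre of its underside, z up. x points out through the label.
- jar4: Sample jar 4 (may be absent): white with a cream lower part, heavy at the bottom, 40 mm across, 64 mm high, 75 g; yellow cap 42 mm across from 46 mm height up. White label with black bars round its +x side; a red seal strip runs from the middle of the cap over its edge and down to the label. Origin at the centre of its underside, z up. x points out through the label.
- dishes: Bystander: stack of three dishes, 63 mm across, 42 mm high. Origin at the centre of its underside, z up. 
- tape: Bystander: roll of pale blue tape, 64 mm across, 19 mm high. Origin at the centre of its underside, z up. 
- marker: Bystander: marker pen lying along its x, 125 mm long, 16 mm thick. Origin on the bench under it.
There are look-alikes about, which are no part of the job. What is shaped like the jar4 but purple is not meant.

How it is judged:
On the way, in this order (a step that is already met when the one before it is completed fails the run):
1. the control bottle, upright on the mixer's cup, presses it fully down for three seconds (2.5 s counts) (value of joint mixer_cup above 0.0068 m and horizontal distance between control and mixer_top below 0.022 m and z of control in the frame of mixer_top between -0.004 and 0.004 m and angle between control's own z axis and vertical below 0.2 rad), for 2.5 s.
2. the control bottle and every jar stand in their stations, labels facing the reader, with the lid still open (x of control in the frame of analyser between -0.013 and 0.013 m and y of control in the frame of analyser between 0.103 and 0.129 m and angle between each of control, jar1, jar2, jar3, jar4's own z axis and vertical below 0.12 rad and z of control in the frame of analyser between 0.024 and 0.036 m and angle between the x axis of each of control, jar1, jar2, jar3, jar4 and the x axis of analyser, either way round below 0.44 rad and x of lid_hinge in the frame of control above 0 m and x of jar1 in the frame of analyser between -0.013 and 0.013 m and (y of jar1 in the frame of analyser between 0.045 and 0.071 m or y of jar1 in the frame of analyser between -0.013 and 0.013 m or y of jar1 in the frame of analyser between -0.071 and -0.045 m or y of jar1 in the frame of analyser between -0.129 and -0.103 m) and z of jar1 in the frame of analyser between 0.024 and 0.036 m and x of lid_hinge in the frame of jar1 above 0 m and x of jar2 in the frame of analyser between -0.013 and 0.013 m and (y of jar2 in the frame of analyser between 0.045 and 0.071 m or y of jar2 in the frame of analyser between -0.013 and 0.013 m or y of jar2 in the frame of analyser between -0.071 and -0.045 m or y of jar2 in the frame of analyser between -0.129 and -0.103 m) and z of jar2 in the frame of analyser between 0.024 and 0.036 m and x of lid_hinge in the frame of jar2 above 0 m and x of jar3 in the frame of analyser between -0.013 and 0.013 m and (y of jar3 in the frame of analyser between 0.045 and 0.071 m or y of jar3 in the frame of analyser between -0.013 and 0.013 m or y of jar3 in the frame of analyser between -0.071 and -0.045 m or y of jar3 in the frame of analyser between -0.129 and -0.103 m) and z of jar3 in the frame of analyser between 0.024 and 0.036 m and x of lid_hinge in the frame of jar3 above 0 m and x of jar4 in the frame of analyser between -0.013 and 0.013 m and (y of jar4 in the frame of analyser between 0.045 and 0.071 m or y of jar4 in the frame of analyser between -0.013 and 0.013 m or y of jar4 in the frame of analyser between -0.071 and -0.045 m or y of jar4 in the frame of analyser between -0.129 and -0.103 m) and z of jar4 in the frame of analyser between 0.024 and 0.036 m and x of lid_hinge in the frame of jar4 above 0 m and value of joint lid above 1 rad), for 0.2 s.
3. the lid is shut over them (x of control in the frame of analyser between -0.013 and 0.013 m and y of control in the frame of analyser between 0.103 and 0.129 m and angle between each of control, jar1, jar2, jar3, jar4's own z axis and vertical below 0.12 rad and z of control in the frame of analyser between 0.024 and 0.036 m and angle between the x axis of each of control, jar1, jar2, jar3, jar4 and the x axis of analyser, either way round below 0.44 rad and x of lid_hinge in the frame of control above 0 m and x of jar1 in the frame of analyser between -0.013 and 0.013 m and (y of jar1 in the frame of analyser between 0.045 and 0.071 m or y of jar1 in the frame of analyser between -0.013 and 0.013 m or y of jar1 in the frame of analyser between -0.071 and -0.045 m or y of jar1 in the frame of analyser between -0.129 and -0.103 m) and z of jar1 in the frame of analyser between 0.024 and 0.036 m and x of lid_hinge in the frame of jar1 above 0 m and x of jar2 in the frame of analyser between -0.013 and 0.013 m and (y of jar2 in the frame of analyser between 0.045 and 0.071 m or y of jar2 in the frame of analyser between -0.013 and 0.013 m or y of jar2 in the frame of analyser between -0.071 and -0.045 m or y of jar2 in the frame of analyser between -0.129 and -0.103 m) and z of jar2 in the frame of analyser between 0.024 and 0.036 m and x of lid_hinge in the frame of jar2 above 0 m and x of jar3 in the frame of analyser between -0.013 and 0.013 m and (y of jar3 in the frame of analyser between 0.045 and 0.071 m or y of jar3 in the frame of analyser between -0.013 and 0.013 m or y of jar3 in the frame of analyser between -0.071 and -0.045 m or y of jar3 in the frame of analyser between -0.129 and -0.103 m) and z of jar3 in the frame of analyser between 0.024 and 0.036 m and x of lid_hinge in the frame of jar3 above 0 m and x of jar4 in the frame of analyser between -0.013 and 0.013 m and (y of jar4 in the frame of analyser between 0.045 and 0.071 m or y of jar4 in the frame of analyser between -0.013 and 0.013 m or y of jar4 in the frame of analyser between -0.071 and -0.045 m or y of jar4 in the frame of analyser between -0.129 and -0.103 m) and z of jar4 in the frame of analyser between 0.024 and 0.036 m and x of lid_hinge in the frame of jar4 above 0 m and value of joint lid below 0.035 rad), for 0.2 s.
4. the clamp is down with the lid shut (all of step 3 and value of joint clamp below 0.1 rad), for 0.2 s.
At the end, for the whole second after the job is handed in: Control bottle in the blue station, every present jar in a grey one: within 13 mm of its middle along and across the row, upright on the floor, label within 25 degrees of facing the reader, at rest. Lid shut (within 0.035 rad), clamp down (within 0.1 rad) (all of step 4 and linear speed of each of control, jar1, jar2, jar3, jar4 below 0.02 m/s); the robot touches nothing.
It fails at once if something else on the bench is pushed about or knocked over (moved by more than 30 mm) (distance of any of dishes, tape, marker from where it was at the start of the episode above 0.03 m).
Of jar1, jar2, jar3, jar4 only 2 to 4 are there at a start; the rules pass over those that are not, and their reading is None.
At some moment in a run one of control, jar1, jar2, jar3, jar4 may be knocked a few centimetres aside while the robot is not near it.
It also fails if it takes over 210 s, if anything falls off the work surface, if the arm or the gripper's body presses on something with over 40 N, if the wrist force passes 120 N, or if a joint passes its speed limit or range.

## Robot

A 6-joint arm with a two-finger parallel gripper is mounted at the origin on the work surface. World frame = base frame: x ahead of the robot, y to its left, z up, the work surface at z = 0. Lengths are in m, angles in rad, forces in N, time in s.
With the tool pointing down it reaches from about 0.275 to 0.875 m from the base axis. Payload 12.5 kg.
Tool frame: the origin (TCP) lies at the very end of the fingers, on their centre line; the grasp point (between the pads) lies 19 mm behind it; z points along the fingers, y is the line along which they close (so a half turn about z gives the same grasp; the last joint's range is limited). The gripper opens to 85 mm and grips with 20 to 120 N. Pads are 22 mm wide; open, the fingers measure 114 mm over their backs; the gripper's body (76 mm by 85 mm) begins 54 mm behind the grasp point. The pads swing forward as they close: fully open they stand 13 mm farther back than shut.
Start: joints at [1.149, 0.351, 1.652, -0, 1.139, -0.085], TCP at [0.182, 0.519, 0.231] pointing down, gripper open.
Joint ranges: [-2.75, 2.75], [-0.79, 2.1], [0.01, 2.65], [-1.57, 4.71], [0.07, 3.14], [-2.87, 2.87]. Speed limits (rad/s): [2.22, 2.22, 2.79, 3.14, 3.14, 3.14].

## Interface

Orientations are given as a 3x3 rotation matrix whose columns are the frame's x, y, z axes.
In Python, from bench import manip gives the robot as it stands. Calls block until the motion is done:
- manip.move_ptp(position, orientation): joint-space move of the TCP to a pose.
- manip.move_l(position, attitude=None, max_speed=0.15): straight line of the TCP; attitude=None keeps the orientation; max_speed is the mean speed in m/s.
- manip.move_j(angles): joint-space move.
- manip.set_gripper(opening, effort=None): opening from 0.0 (shut) to 1.0 (fully open); effort is the grip in N (None keeps the last); returns when the fingers have stopped.
- manip.dwell(seconds).
- manip.inverse_kinematics(position, orientation): joint angles nearest the present ones, or None.
- manip.grab_frame(name): name is "side" or "top" or "wrist"; returns (picture, depth): 384x512x3 uint8, red, green, blue; 384x512 float32, m along the optical axis (not along the pixel's ray), 0 where there is no reading.
- manip.get_calibration(name): a dict with "camera_matrix" (3x3 intrinsics, pixels), "R" (3x3) and "t" (3): a world point X has camera coordinates R X + t. Camera axes: x right, y down, z forward; pixel columns grow to the right and rows downward; lengths in m; the calibration is good to about 2 mm. A picture is of the moment at which its call begins: read the wrist's pose just before it. get_calibration takes no time and is no camera call; for the wrist camera it gives the pose at the moment of the call.
A pose or a line that the arm cannot do raises manip.Unreachable and nothing moves.
- manip.sign_off(): hands the job in; it is judged then, once.
Trained networks look in the newest picture that a camera, given by its name, has taken for a name from the list of things; names that differ only in an ending like _2 or _b are one class to them, and where a whole thing is asked for, a point or a joint stands for the part that bears it (a point fixed in the world has none). Each returns a list of dicts, best first, with "confidence" (0 to 1); they miss things now and then, are a little off and sometimes report something else, mostly with a low value. They report only what shows in the picture. A call takes as long as a camera call. They do not tell look-alikes from the thing itself.
- manip.look_for(camera, name): "at" ([x, y, z] in m, in world coordinates, good to about 4 mm: the middle of the surface that is visible of it).
Readings, each from a call of its own:
- manip.current_time(): time.
- manip.current_qpos(): joint angles.
- manip.current_joint_vel(): joint speeds.
- manip.current_joint_torque(): joint torques, N m.
- manip.current_ee_pos(): TCP position.
- manip.current_tcp_rot(): TCP orientation.
- manip.current_force(): force on the tool from outside, world axes, zero at the start.
- manip.current_ft_torque(): the same for the moment, N m.
- manip.current_grip_width(): opening from 0.0 (shut) to 1.0 (fully open).
- manip.current_grip_force(): force on a finger pad.
Only numpy, scipy, OpenCV 4.12 (cv2) and the standard library are available. Lean on these libraries where they do the work, as an engineer would, in place of code of your own. Each camera call takes 0.05 s, during which the arm holds its last target. There are 200 camera calls.

## Working session

There is one attempt and no reset: what is moved stays moved. The work goes in short steps, each a Python script; the robot and the scene stay as the last script left them, time stands still between calls to the robot, and variables do not carry over. Pictures are saved under pics/ and viewed, at most 14 in all, crops included, and the job is handed in when it is done.

```bash
ls; mkdir -p pics; cat > a.py <<'E'
from bench import manip as m
import cv2,numpy as np
for c in ["top","side"]:
    im,d=m.grab_frame(c); cv2.imwrite(f"pics/{c}0.png",cv2.resize(im[:,:,::-1],(800,600)))
    np.savez(f"{c}0.npz",im=im,d=d,**m.get_calibration(c))
    for n in ["control","jar1","analyser","mixer","mixer_top","lid","clamp","dishes","tape","marker","reader"]:
        try: print(c,n,[(np.round(r["at"],3).tolist(),round(r["confidence"],2)) for r in m.look_for(c,n)])
        except Exception as e: print(c,n,e)
print(m.current_time(),m.get_calibration("wrist"))
E
python3 a.py
```

```text
pics
top control [([0.448, -0.358, 0.063], 0.62)]
top jar1 [([0.445, -0.213, 0.062], 0.73), ([0.545, -0.169, 0.067], 0.68), ([0.437, -0.102, 0.061], 0.66), ([0.629, 0.357, 0.243], 0.65), ([0.52, -0.075, 0.068], 0.52), ([0.637, -0.139, 0.067], 0.5), ([0.573, -0.296, 0.064], 0.47)]
top analyser []
top mixer [([0.64, -0.013, 0.071], 0.84)]
top mixer_top [([0.654, -0.011, 0.09], 0.6)]
top lid [([0.58, 0.319, 0.192], 0.91), ([0.573, -0.295, 0.062], 0.28)]
top clamp [([0.635, 0.358, 0.241], 0.88)]
top dishes [([0.683, -0.227, 0.045], 0.85)]
top tape [([0.579, 0.316, 0.194], 0.74), ([0.364, -0.29, 0.015], 0.65)]
top marker [([0.538, -0.464, 0.01], 0.7), ([0.521, 0.257, 0.1], 0.56)]
top reader [([0.521, 0.254, 0.102], 0.77), ([0.363, -0.288, 0.015], 0.39)]
side control [([0.439, -0.374, 0.044], 0.53)]
side jar1 [([0.439, -0.224, 0.058], 0.76), ([0.517, -0.092, 0.061], 0.65), ([0.635, -0.151, 0.051], 0.6), ([0.54, -0.181, 0.057], 0.58), ([0.436, -0.114, 0.055], 0.57), ([0.568, -0.305, 0.059], 0.53)]
side analyser [([0.52, 0.233, 0.096], 0.87), ([0.648, -0.02, 0.091], 0.61)]
side mixer [([0.633, -0.042, 0.062], 0.85), ([0.584, 0.3, 0.185], 0.64)]
side mixer_top [([0.655, -0.02, 0.088], 0.8), ([0.519, 0.234, 0.096], 0.68)]
side lid [([0.582, 0.302, 0.185], 0.78)]
side clamp [([0.521, 0.236, 0.097], 0.37)]
side dishes [([0.676, -0.234, 0.047], 0.8)]
side tape [([0.359, -0.292, 0.017], 0.92)]
side marker [([0.534, -0.469, 0.016], 0.85)]
side reader [([0.523, 0.237, 0.098], 0.96), ([0.438, -0.224, 0.057], 0.25)]
1.2 {'camera_matrix': array([[265.4555921 ,   0.        , 259.07204108],
       [  0.        , 265.4555921 , 191.5755783 ],
       [  0.        ,   0.        ,   1.        ]]), 'R': array([[ 3.29725142e-01,  9.44076687e-01, -7.35032744e-04],
       [ 9.03681645e-01, -3.15391400e-01,  2.89633821e-01],
       [ 2.73204715e-01, -9.61637881e-02, -9.57137247e-01]]), 't': array([-0.55024509, -0.03817576,  0.37985762])}
```

View pics/top0.png

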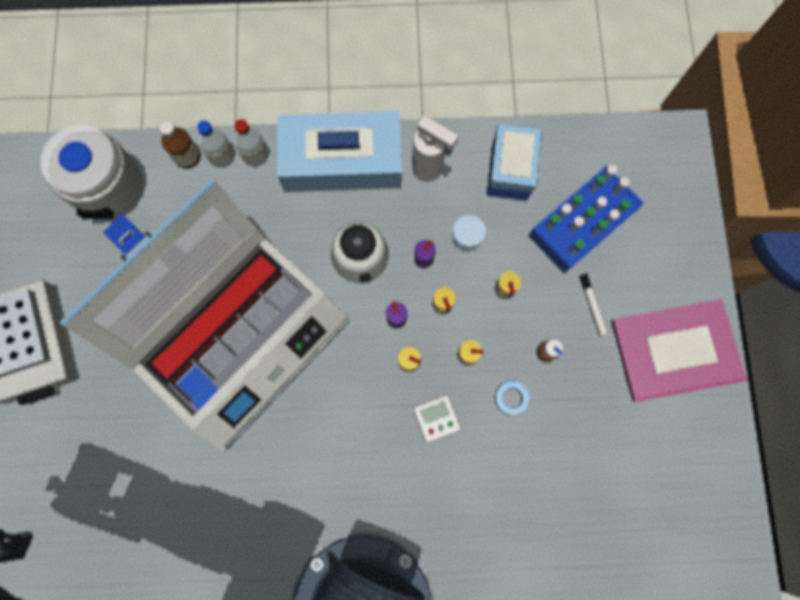

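View pics/side0.png

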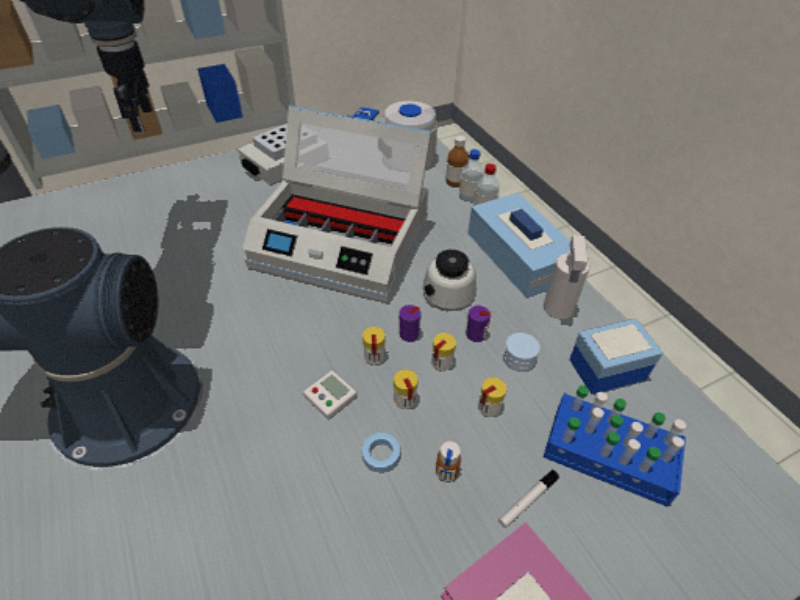

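Top view (px): yellow-cap jars are at (444,299), (510,284), (409,358) and (471,351), so all four are present. Purple look-alikes are at (425,252) and (397,313), and there are amber and other bottles at the back around (180,145). The control bottle (amber, white cap, blue strip) is at (550,350), the mixer at (359,248), and the analyser's blue station at (196,384). The side view agrees. Next I measure the analyser's pose.

```bash
cat > b.py <<'E'
import numpy as np,cv2
def cloud(f):
    z=np.load(f); d=z["d"]; K=z["camera_matrix"]; v,u=np.mgrid[:384,:512]
    P=np.stack([(u-K[0,2])/K[0,0]*d,(v-K[1,2])/K[1,1]*d,d],-1)
    return z["im"].astype(int),(P-z["t"])@z["R"],d>0
for c in["top","side"]:
    im,X,ok=cloud(c+"0.npz"); r,g,b=im[...,0],im[...,1],im[...,2]
    reg=ok&(abs(X[...,0]-.52)<.25)&(abs(X[...,1]-.25)<.25)
    red=reg&(r>120)&(g<60)&(b<60)
    p=X[red]; print(c,"red",len(p),np.percentile(p[:,2],[5,25,50,75,95]).round(3))
    tp=p[p[:,2]>.055]
    rect=cv2.minAreaRect((tp[:,:2]*1000).astype(np.float32)); print("rect",rect, np.median(tp,0).round(4))
    blue=reg&(b>110)&(r<60)&(X[...,2]<.06); q=X[blue]; print("blue",len(q),q.mean(0).round(4), cv2.minAreaRect((q[:,:2]*1000).astype(np.float32)) if len(q) else 0)
    wh=reg&(abs(X[...,2]-.1)<.004); w=X[wh]; print("rim",len(w),cv2.minAreaRect((w[:,:2]*1000).astype(np.float32)))
    fl=X[reg&(abs(X[...,2]-.03)<.004)]; print("floor",len(fl),fl.mean(0).round(4))
E
python3 b.py
```

```text
top red 1263 [0.062 0.065 0.066 0.068 0.07 ]
rect ((528.6912231445312, 259.6860656738281), (41.50470733642578, 280.24444580078125), 44.94145584106445) [0.527  0.2621 0.0662]
blue 206 [0.4074 0.3045 0.032 ] ((400.5638427734375, 298.191650390625), (59.595481872558594, 45.68777847290039), 44.6574592590332)
rim 1528 ((527.008544921875, 282.7896423339844), (510.9291076660156, 411.22589111328125), 78.79134368896484)
floor 1408 [0.4805 0.2087 0.031 ]
side red 500 [0.062 0.064 0.065 0.066 0.068]
rect ((528.117431640625, 257.27178955078125), (42.139774322509766, 272.60711669921875), 45.301483154296875) [0.5322 0.2547 0.0648]
blue 10 [0.418  0.3206 0.031 ] ((417.9449157714844, 321.2198791503906), (7.035882472991943, 25.873884201049805), 49.16376876831055)
rim 960 ((518.550537109375, 242.3431396484375), (253.97201538085938, 333.40570068359375), 45.966861724853516)
floor 455 [0.462  0.15   0.0302]
```

```bash
cat > h.py <<'E'
from bench import manip as m
import numpy as np,cv2
def Rd(yaw):  # tool down, tool y axis along heading yaw
    y=np.array([np.cos(yaw),np.sin(yaw),0]); z=np.array([0,0,-1.]); return np.c_[np.cross(y,z),y,z]
def cam_in_tool():
    c=m.get_calibration("wrist"); R=m.current_tcp_rot(); R=np.array(R); p=np.array(m.current_ee_pos())
    return R.T@(-c["R"].T@c["t"]-p), R.T@c["R"].T   # position, axes
def best_yaw(p,yaws,cur=None):
    o=[]
    for y in yaws:
        q=m.inverse_kinematics(p,Rd(y))
        if q is not None: o.append((abs(q[5]),y))
    return min(o)[1] if o else None
def shot(name,target,yaw,h,zt=.05):
    o,A=cam_in_tool(); R=Rd(yaw); ax=R@A[:,2]
    # TCP at height h; optical axis passes target at zt
    cz=h+(R@o)[2]; s=(zt-cz)/ax[2]; cam=np.array([*target,zt])-s*ax; p=cam-R@o; p[2]=h
    m.move_ptp(p,R); return snap(name)
def snap(name):
    cal=m.get_calibration("wrist"); im,d=m.grab_frame("wrist")
    np.savez(name+".npz",im=im,d=d,**cal); cv2.imwrite(f"pics/{name}.png",im[:,:,::-1]); return name+".npz"
def cloud(f):
    z=np.load(f); d=z["d"]; K=z["camera_matrix"]; v,u=np.mgrid[:384,:512]
    P=np.stack([(u-K[0,2])/K[0,0]*d,(v-K[1,2])/K[1,1]*d,d],-1)
    return z["im"].astype(int),(P-z["t"])@z["R"],d>0
E
cat > c.py <<'E'
from h import *
o,A=cam_in_tool(); print(o.round(4),A.round(3))
for yaw in np.pi/4+np.array([0,.5,1,1.5])*np.pi:
    print(yaw,[np.round(q,2) if (q:=m.inverse_kinematics(p,Rd(yaw))) is not None else None for p in ([.45,.18,.4],[.49,.22,.12],[.45,-.36,.1],[.5,.22,.4],[.41,.31,.1])])
E
python3 c.py
```

```text
[ 0.0739  0.0005 -0.1429] [[ 0.001 -0.957 -0.29 ]
 [ 1.     0.001 -0.001]
 [ 0.001 -0.29   0.957]]
0.7853981633974483 [array([ 0.28,  0.1 ,  1.56, -0.  ,  1.48, -0.5 ]), array([ 0.34,  0.47,  1.78, -0.  ,  0.89, -0.45]), array([-0.76,  0.56,  1.69, -0.  ,  0.89, -1.54]), array([ 0.33,  0.23,  1.41, -0.  ,  1.51, -0.46]), array([ 0.56,  0.47,  1.85, -0.  ,  0.82, -0.23])]
2.356194490192345 [array([ 0.28,  0.1 ,  1.56, -0.  ,  1.48, -2.07]), array([ 0.34,  0.47,  1.78, -0.  ,  0.89, -2.02]), None, array([ 0.33,  0.23,  1.41, -0.  ,  1.51, -2.03]), array([ 0.56,  0.47,  1.85, -0.  ,  0.82, -1.8 ])]
3.9269908169872414 [array([ 0.28,  0.1 ,  1.56, -0.  ,  1.48,  2.64]), array([ 0.34,  0.47,  1.78, -0.  ,  0.89,  2.69]), array([-0.76,  0.56,  1.69, -0.  ,  0.89,  1.6 ]), array([ 0.33,  0.23,  1.41, -0.  ,  1.51,  2.69]), None]
5.497787143782138 [array([ 0.28,  0.1 ,  1.56, -0.  ,  1.48,  1.07]), array([ 0.34,  0.47,  1.78, -0.  ,  0.89,  1.12]), array([-0.76,  0.56,  1.69, -0.  ,  0.89,  0.03]), array([ 0.33,  0.23,  1.41, -0.  ,  1.51,  1.11]), array([ 0.56,  0.47,  1.85, -0.  ,  0.82,  1.34])]
```

```bash
cat > d.py <<'E'
from h import *
shot("an",(.50,.23),np.pi/4,.32)
m.move_ptp([.45,-.1,.35],Rd(np.pi/4))
shot("jars",(.49,-.23),0.0,.30) if m.inverse_kinematics([.5,-.23,.3],Rd(0.0)) is not None else print("no")
print(m.current_time(),m.current_ee_pos(),m.current_qpos())
for n in["control","jar1"]: print(n,[(np.round(r["at"],3).tolist(),round(r["confidence"],2)) for r in m.look_for("wrist",n)])
E
python3 d.py
cat > fit.py <<'E'
from h import *
from scipy.optimize import minimize
im,X,ok=cloud("an.npz")
P=X[ok&(X[...,2]>.02)&(X[...,2]<.12)&(np.hypot(X[...,0]-.495,X[...,1]-.225)<.25)]
P=P[::3]
def model(x,y):
    h=np.full(x.shape,np.nan)
    ins=(abs(y)<.150)
    h[ins&(x>-.028)&(x<.028)]=.03
    h[ins&(x>-.058)&(x<=-.028)]=.064
    h[ins&(x>=.028)&(x<.06)]=.064
    for k in(-.145,-.087,-.029,.029,.087,.145): h[(abs(y-k)<.002)&(abs(x)<.028)]=.064
    h[(abs(y)<.165)&(x>-.075)&(x<=-.058)]=.1
    h[(abs(y)>=.15)&(abs(y)<.165)&(x>-.058)&(x<.085)]=.1
    return h
def cost(p):
    c,s=np.cos(p[2]),np.sin(p[2]); dx,dy=P[:,0]-p[0],P[:,1]-p[1]
    h=model(c*dx+s*dy,-s*dx+c*dy); e=np.minimum(abs(h-P[:,2]),.01); e[np.isnan(h)]=.007
    return e.mean()*1000
best=min((minimize(cost,[x,y,a],method="Nelder-Mead",options=dict(initial_simplex=np.array([[x,y,a],[x+.01,y,a],[x,y+.01,a],[x,y,a+.05]]))) for x in(.485,.495,.505) for y in(.215,.225,.235) for a in(.75,.79,.83)),key=lambda r:r.fun)
print(best.x,best.fun,len(P))
np.save("an.npy",best.x)
z=np.load("an.npz"); K=z["camera_matrix"]; I=z["im"][:,:,::-1].copy()
c,s=np.cos(best.x[2]),np.sin(best.x[2])
def pj(a):
    a=np.array(a,float); w=np.c_[best.x[0]+c*a[:,0]-s*a[:,1],best.x[1]+s*a[:,0]+c*a[:,1],a[:,2]]
    q=w@z["R"].T+z["t"]; q=q@K.T; return (q[:,:2]/q[:,2:]).round().astype(np.int32)
for k in(-.116,-.058,0,.058,.116):
    cv2.polylines(I,[pj([(-.028,k-.027,.064),(.028,k-.027,.064),(.028,k+.027,.064),(-.028,k+.027,.064)])],True,(0,255,0),1)
cv2.polylines(I,[pj([(-.058,-.15,.1),(.085,-.15,.1),(.085,.15,.1),(-.058,.15,.1)])],True,(255,0,255),1)
cv2.polylines(I,[pj([(-.075,-.165,.1),(.085,-.165,.1),(.085,.165,.1),(-.075,.165,.1)])],True,(255,255,0),1)
J=np.load("jars.npz")["im"][:,:,::-1]
cv2.imwrite("pics/fit.png",np.vstack([I,J])[:, :].copy() if 0 else cv2.resize(np.hstack([I,J]),(800,300)))
cv2.imwrite("pics/fitA.png",cv2.resize(I,(800,600)))
E
python3 fit.py
```

```text
4.8 [ 0.48999399 -0.18404714  0.30049198] [-4.48353719e-01  2.37118876e-01  1.63050851e+00  1.87803403e-04
  1.27348554e+00 -4.52348108e-01]
control [([0.444, -0.355, 0.05], 0.73)]
jar1 [([0.438, -0.098, 0.062], 0.9), ([0.544, -0.168, 0.059], 0.86), ([0.574, -0.287, 0.065], 0.69), ([0.446, -0.21, 0.064], 0.69), ([0.521, -0.084, 0.063], 0.56), ([0.637, -0.138, 0.065], 0.55)]
[0.49022533 0.21931131 0.7867597 ] 3.91416448887023 10370
```

View pics/fitA.png

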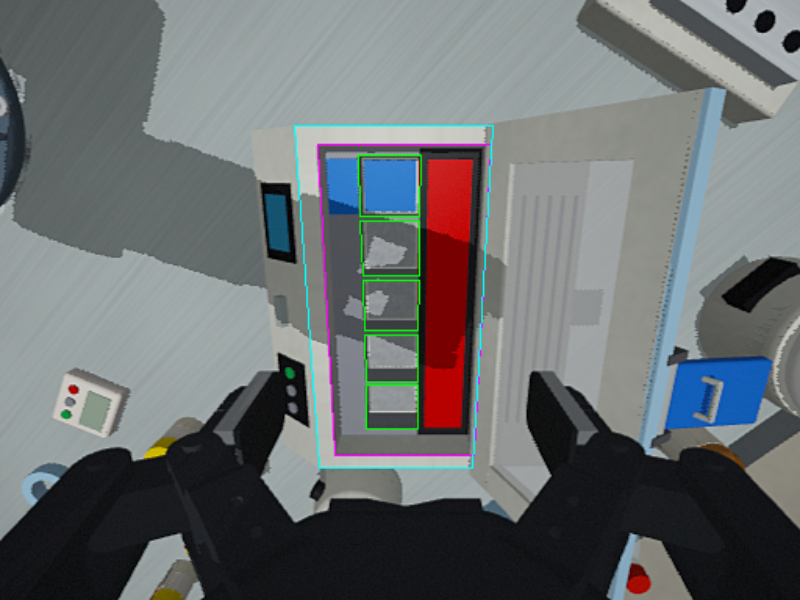

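View pics/jars.png

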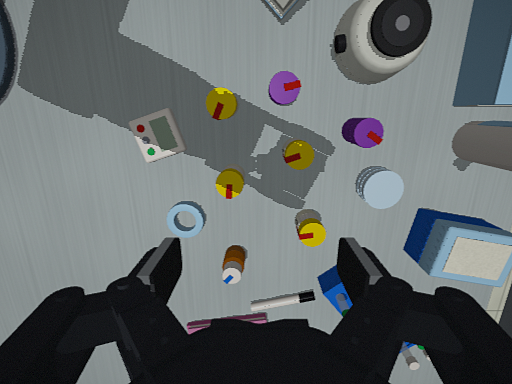

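The model overlay sits on the analyser's cells and rim, so I accept the fit. In the wrist view (px) the yellow jars are at (221,103), (298,154), (229,182) and (311,232). The purple look-alikes are at (284,88) and (363,132), and the control bottle at (232,262) with its blue strip pointing lower-left. Next: centres and label yaws.

```bash
cat >> h.py <<'E'
def caps(f,kind):
    """list of (x,y,yaw,ztop,diam) of caps seen standing in the wrist frame"""
    im,X,ok=cloud(f); hsv=cv2.cvtColor(im.astype(np.uint8),cv2.COLOR_RGB2HSV); H,S,V=hsv[...,0].astype(int),hsv[...,1],hsv[...,2]
    z0=np.load(f); 
    out=[]
    if kind=="jar":
        body=(H>20)&(H<35)&(S>140)&(V>50); strip=((H<8)|(H>172))&(S>140)&(V>50)
    else:
        body=(S<70)&(V>60); strip=(H>100)&(H<125)&(S>140)&(V>50)
    zlo=.056 if kind=="jar" else .063
    def top(base): return ok&(X[...,2]>base+zlo)&(X[...,2]<base+.08)
    for base in (0.,.03,.092):
        inan=None
        M=(top(base)&(body|strip)).astype(np.uint8)
        n,L,st,_=cv2.connectedComponentsWithStats(M)
        for i in range(1,n):
            if st[i,4]<80: continue
            s=L==i; b=X[s&body]; r=X[s&strip]
            if len(r)<8 or len(b)<20: continue
            (cx,cy),rad=cv2.minEnclosingCircle((X[s][:,:2]*1000).astype(np.float32))
            q=r[:,:2].mean(0)-np.array([cx,cy])/1000
            zt=np.median(b[:,2])
            if .010<rad/1000<.027: out.append((cx/1000,cy/1000,np.arctan2(q[1],q[0]),zt,2*rad))
    return np.array([o for k,o in enumerate(out) if not any(np.hypot(o[0]-p[0],o[1]-p[1])<.02 for p in out[:k])])
E
python3 - <<'E'
from h import *
print(caps("jars.npz","jar").round(3)); print(caps("jars.npz","c").round(3))
E
```

```text
[[ 0.438 -0.101 -2.04   0.064 42.688]
 [ 0.547 -0.17  -2.795  0.064 41.882]
 [ 0.446 -0.214 -1.679  0.064 42.831]
 [ 0.574 -0.295 -2.94   0.064 42.823]]
[[ 0.446 -0.365 -2.312  0.07  32.56 ]]
```

```bash
python3 - <<'E'
from h import *
im,X,ok=cloud("jars.npz")
s=ok&(abs(X[...,2]-.092)<.004)&(np.hypot(X[...,0]-.655,X[...,1]+.015)<.05)&(im.max(-1)<110)
p=(X[s][:,:2]*1000).astype(np.float32); print("cup",cv2.minEnclosingCircle(p),len(p),cv2.fitEllipse(cv2.convexHull(p))[:2])
im,X,ok=cloud("an.npz")
im,X,ok=cloud("top0.npz")
s=ok&(abs(X[...,2]-.092)<.004)&(np.hypot(X[...,0]-.655,X[...,1]+.015)<.05)&(im.max(-1)<110)
p=(X[s][:,:2]*1000).astype(np.float32); print("cup top",cv2.minEnclosingCircle(p),len(p))
shot("ctl",(.446,-.365),-2.31,.17)
print(caps("ctl.npz","c").round(3),m.current_time(),m.current_force())
E
```

```text
cup ((654.4007568359375, -11.557394027709961), 34.318424224853516) 2736 ((654.3086547851562, -11.718282699584961), (66.88726043701172, 68.1048583984375))
cup top ((653.9205932617188, -10.089237213134766), 33.6366081237793) 328
[[ 0.445 -0.366 -2.317  0.07  31.208]] 6.6833 [-0.187825   -0.31528449 -0.46500924]
```

View pics/ctl.png

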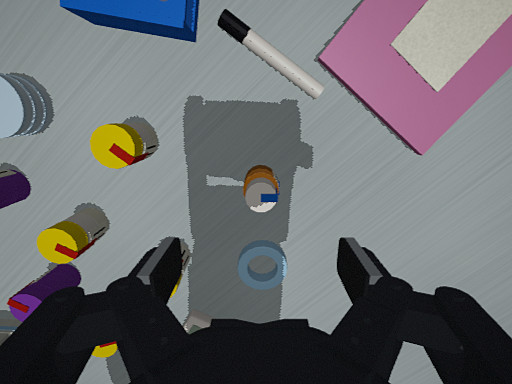

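The crop shows the amber bottle with its white cap and blue strip at (262,190), so the choice is right. Now the pick and the mix.

```bash
cat >> h.py <<'E'
A=np.load("an.npy")
def W(x,y,z): c,s=np.cos(A[2]),np.sin(A[2]); return np.array([A[0]+c*x-s*y,A[1]+s*x+c*y,z])
def pick(x,y,yaw,g,effort=50,travel=.25):
    R=Rd(yaw); m.set_gripper(.75)
    p=np.array(m.current_ee_pos())
    m.move_ptp([x,y,.14],R); m.move_l([x,y,g],max_speed=.12)
    m.set_gripper(0.,effort); m.dwell(.1)
    print("grip",m.current_grip_width(),m.current_grip_force())
    m.move_l([x,y,travel],max_speed=.25)
    print("lifted",m.current_grip_width())
def down_to_contact(p,z0,zmin,fz,step=.001):
    """from z0 step down till the upward force has risen by fz"""
    m.move_l([p[0],p[1],z0],max_speed=.08); m.dwell(.15); f0=m.current_force()[2]; z=z0; f=0
    while z>zmin+1e-6:
        z-=step; m.move_l([p[0],p[1],z],max_speed=.03); f=m.current_force()[2]-f0
        if abs(f)>fz: break
    return z,f
def place(y,g,extra=0.):
    yaw=A[2]; p=W(0,y,.25); R=Rd(yaw)
    m.move_ptp(p,R); 
    z,f=down_to_contact(p,.03+g+.006,.03+g-.004,2.5)
    print("placed z",z-g,"f",f)
    m.set_gripper(.68); m.move_l([p[0],p[1],.25],max_speed=.25); print("t",m.current_time())
E
python3 - <<'E'
from h import *
g=.050
pick(.445,-.366,-2.317,g)
f=caps(snap("held"),"c"); 
mx=(.654,-.0115); yaw=-1.0
m.move_ptp([.52,-.2,.27],Rd(yaw)); m.move_ptp([*mx,.27],Rd(yaw)); m.move_l([*mx,.092+g+.006],max_speed=.12)
m.dwell(.3); f0=np.array(m.current_force()); print(f0,m.current_time())
z=.092+g+.004
while z>.078+g:
    z-=.001; m.move_l([*mx,z],max_speed=.03); m.dwell(.05); f=np.array(m.current_force())-f0
    print(round(z-g,4),f.round(1),round(m.current_ee_pos()[2]-g,4))
    if f[2]>18: break
print(m.current_time(),m.current_grip_width())
E
```

```text
grip 0.3404215644319104 49.11238968372345
lifted 0.34129100734767703
[-0.158668    0.30207942 -1.58113472] 13.025
0.095 [0.4 0.1 1.6] 0.0948
0.094 [0.5 0.1 1.3] 0.094
0.093 [-0.5  0.4 -0. ] 0.093
0.092 [-0.3  0.7  3.4] 0.0922
0.091 [ 0.1 -0.   5.2] 0.0911
0.09 [-0.8 -0.   5.8] 0.0901
0.089 [-0.4  1.5  6.9] 0.0891
0.088 [-1.4  0.5  7.7] 0.0882
0.087 [-1.2 -0.1  8.5] 0.0873
0.086 [-2.1  0.2  8.7] 0.0864
0.085 [-2.1  0.2 10.1] 0.0855
0.084 [-1.9  0.3 12.1] 0.0848
0.083 [-5.   1.7 18.3] 0.0847
16.925 0.3424835628230228
```

```bash
sed -i 's/,2.5)$/,4.5)/; s/m.current_force()\[2\]-f0$/np.mean([m.current_force()[2] for _ in range(3)])-f0/' h.py; python3 - <<'E'
from h import *
m.dwell(3.4); print(m.current_force(),m.current_time())
g=.050
m.move_l([.654,-.0115,.28],max_speed=.15)
m.move_ptp([.52,.1,.28],Rd(A[2]))
place(.116,g)
m.move_ptp(W(-.02,-.05,.33),Rd(A[2]))
shot("an2",(.50,.23),np.pi/4,.32)
c=caps("an2.npz","c")
for o in c: 
    d=o[:2]-A[:2]; cc,s=np.cos(A[2]),np.sin(A[2]); print((cc*d[0]+s*d[1]).round(4),(-s*d[0]+cc*d[1]).round(4),(o[2]-A[2]).round(3),o[3:])
print(m.current_time())
E
```

```text
[-6.02857441  2.07412389 15.67651451] 20.325
placed z 0.03 f 11.850517369730392
t 28.875
0.0013 0.1162 -0.017 [ 0.10032763 31.57765198]
30.2
```

View pics/an2.png

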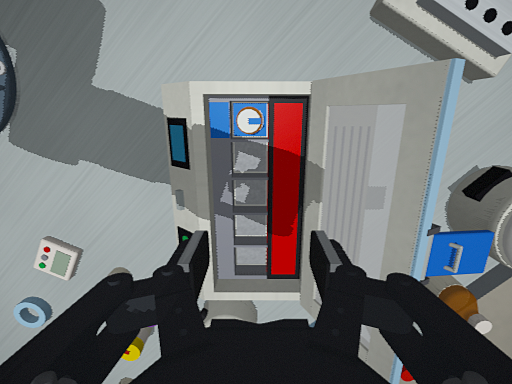

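The picture shows the control bottle at (249,121), in the middle of the blue station with its strip towards the red reader. Now the jars.

```bash
cat > jars.py <<'E'
from h import *
import sys
slots=[float(a) for a in sys.argv[1:]]; g=.039
for k,y in enumerate(slots):
    m.move_ptp([.45,-.02,.30],Rd(.4))
    shot(f"jl{y}",(.49,-.20),0.0,.30)
    J=caps(f"jl{y}.npz","jar"); J=J[(J[:,1]<0)&(abs(J[:,3]-.064)<.004)&(J[:,3]<.07)]
    print("see",J.round(3).tolist())
    j=J[np.argmax(J[:,1])]   # nearest the analyser first
    if not 38<j[4]<46: print("odd"); break
    q=m.inverse_kinematics([*j[:2],.14],Rd(j[2]))
    if q is None: print("unreach",j); break
    pick(j[0],j[1],j[2],g)
    w=m.current_grip_width()
    if not .40<w<.60: print("bad grip",w); break
    m.move_ptp([.45,.02,.27],Rd(.4)); place(y,g)
    m.move_ptp(W(-.03,-.08,.30),Rd(A[2]))
E
python3 jars.py .058
```

```text
see [[0.438, -0.1, -2.04, 0.064, 42.606], [0.547, -0.17, -2.785, 0.064, 41.771], [0.446, -0.214, -1.734, 0.064, 42.353]]
grip 0.4722291358541369 49.39774453639984
lifted 0.4712611557085285
placed z 0.030000000000000006 f 12.824701655101165
t 44.45
```

```bash
cat > chk.py <<'E'
from h import *
def chk(name):
    shot(name,(.50,.23),np.pi/4,.32)
    for k in("c","jar"):
        for o in caps(name+".npz",k):
            d=o[:2]-A[:2]; c,s=np.cos(A[2]),np.sin(A[2]); 
            if abs(c*d[0]+s*d[1])<.1: print(k,(c*d[0]+s*d[1]).round(4),(-s*d[0]+c*d[1]).round(4),(o[2]-A[2]).round(3),o[3:].round(3))
    print(m.current_time())
if __name__=="__main__":
    import sys; chk(sys.argv[1])
E
python3 chk.py an3 && python3 jars.py 0 -.058 && python3 chk.py an4
```

```text
c 0.001 0.1159 -0.057 [ 0.1   31.873]
jar 0.0009 0.0576 0.011 [ 0.094 41.492]
45.7667
see [[0.547, -0.17, -2.779, 0.064, 41.755], [0.446, -0.214, -1.695, 0.064, 42.499]]
grip 0.47209591257225003 49.98196005821228
lifted 0.47561595361694337
placed z 0.030000000000000006 f 11.908182353320775
t 61.0
see [[0.447, -0.214, -1.738, 0.064, 43.074]]
grip 0.4769477756990647 49.61552381515503
lifted 0.4770676256048437
placed z 0.030000000000000006 f 12.46103626728889
t 74.3583
c 0.0004 0.1159 0.028 [ 0.1   30.378]
jar 0.0008 0.0575 0.028 [ 0.094 41.615]
jar 0.0008 0.001 -0.101 [ 0.094 42.2  ]
jar 0.001 -0.0588 0.024 [ 0.094 41.864]
75.3833
```

```bash
sed -i 's/(.49,-.20),0.0/(.54,-.27),0.0/' jars.py; python3 jars.py -.116 && sed -i 's/(.50,.23),np.pi\/4,.32/(.49,.20),np.pi\/4,.36/' chk.py && python3 chk.py an5
python3 - <<'E'
from h import *
im,d=m.grab_frame("top"); cv2.imwrite("pics/top1.png",cv2.resize(im[:,:,::-1],(800,600)))
print([(np.round(r["at"],3).tolist(),round(r["confidence"],2)) for r in m.look_for("top","jar1")])
E
```

```text
see [[0.624, -0.324, -2.942, 0.064, 41.919]]
grip 0.4758455330338433 50.638747215270996
lifted 0.4750295646307657
placed z 0.030000000000000006 f 13.970283094170508
t 90.8417
c 0.0009 0.1158 -0.009 [ 0.1   31.123]
jar 0.0016 0.0576 0.021 [ 0.094 42.804]
jar 0.0019 0.0013 -0.112 [ 0.094 42.551]
jar 0.002 -0.0592 0.105 [ 0.094 43.101]
jar 0.0014 -0.1145 -0.175 [ 0.094 42.235]
91.9
[([0.489, 0.213, 0.097], 0.74), ([0.519, -0.073, 0.066], 0.7), ([0.448, 0.253, 0.091], 0.67), ([0.625, 0.262, 0.184], 0.67), ([0.532, 0.174, 0.094], 0.62), ([0.536, -0.468, 0.01], 0.51), ([0.568, 0.131, 0.092], 0.5), ([0.635, -0.139, 0.067], 0.48), ([0.685, -0.225, 0.042], 0.18)]
```

View pics/an5.png

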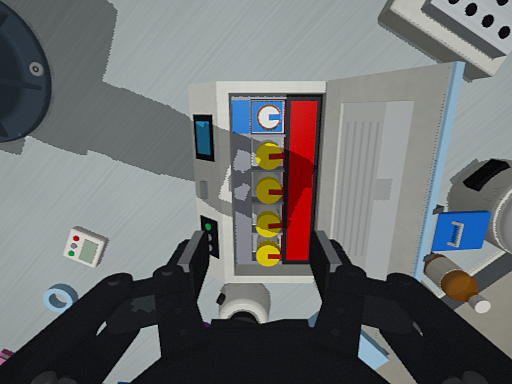

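All five stand in their stations with their strips facing the red reader: caps at (268,117), (268,155), (268,190), (267,224) and (268,256). Next I measure the lid angle, the clamp, and what stands behind the lid.

```bash
python3 - <<'E'
from h import *
im,X,ok=cloud("an5.npz"); c,s=np.cos(A[2]),np.sin(A[2])
d=X[...,:2]-A[:2]; a=np.stack([c*d[...,0]+s*d[...,1],-s*d[...,0]+c*d[...,1],X[...,2]],-1)
L=ok&(a[...,0]>.1)&(a[...,0]<.2)&(abs(a[...,1])<.12)&(a[...,2]>.13)&(a[...,2]<.3)
for y0 in(-.1,0,.08):
    p=a[L&(abs(a[...,1]-y0)<.03)]
    if len(p)>50: k=np.polyfit(p[:,2],p[:,0],1); print("lid",y0,len(p),"angle",np.pi/2+np.arctan(k[0]),p[:,2].max(),p[:,0].max())
b=ok&(im[...,2]>130)&(im[...,0]<60)&(a[...,0]>.1)&(a[...,2]>.15)
q=a[b]; print("lever",len(q),np.percentile(q,[2,50,98],axis=0).round(3))
o=ok&(a[...,0]>.14)&(a[...,0]<.33)&(abs(a[...,1])<.2)
for y0 in np.arange(-.18,.2,.04):
    p=a[o&(abs(a[...,1]-y0)<.02)]; print(round(y0,2),[(round(x0,2),round(float(np.max(t)),3) if len(t:=p[(abs(p[:,0]-x0)<.01)][:,2]) else None) for x0 in np.arange(.15,.33,.02)])
for y in(-.1,.1,.07,-.07):
  for x in(.2,.17,.1):
    for z in(.22,.3):
      print(y,x,z,m.inverse_kinematics(W(x,y,z),Rd(A[2]+np.pi/2)) is not None,m.inverse_kinematics(W(x,y,z),Rd(A[2]-np.pi/2)) is not None,m.inverse_kinematics(W(x,y,z),Rd(A[2])) is not None)
E
```

```text
lid -0.1 279 angle 2.046736197202276 0.22139080682037393 0.1414458193489494
lid 0 5766 angle 2.155476198303852 0.25459021269893295 0.19990592554987574
lid 0.08 5654 angle 2.0248221578733157 0.255381666796121 0.1661465603388253
lever 1642 [[ 0.173 -0.02   0.238]
 [ 0.205  0.002  0.241]
 [ 0.23   0.021  0.245]]
-0.18 [(np.float64(0.15), 0.254), (np.float64(0.17), None), (np.float64(0.19), None), (np.float64(0.21), None), (np.float64(0.23), None), (np.float64(0.25), None), (np.float64(0.27), None), (np.float64(0.29), None), (np.float64(0.31), None)]
-0.14 [(np.float64(0.15), 0.25), (np.float64(0.17), None), (np.float64(0.19), None), (np.float64(0.21), None), (np.float64(0.23), None), (np.float64(0.25), None), (np.float64(0.27), None), (np.float64(0.29), None), (np.float64(0.31), None)]
-0.1 [(np.float64(0.15), None), (np.float64(0.17), None), (np.float64(0.19), None), (np.float64(0.21), None), (np.float64(0.23), None), (np.float64(0.25), None), (np.float64(0.27), None), (np.float64(0.29), None), (np.float64(0.31), None)]
-0.06 [(np.float64(0.15), 0.254), (np.float64(0.17), 0.251), (np.f
[... 1632 characters left out ...]
 0.051)]
-0.1 0.2 0.22 True True True
-0.1 0.2 0.3 True True True
-0.1 0.17 0.22 True True True
-0.1 0.17 0.3 True True True
-0.1 0.1 0.22 True True True
-0.1 0.1 0.3 True True True
0.1 0.2 0.22 True True True
0.1 0.2 0.3 True True True
0.1 0.17 0.22 True True True
0.1 0.17 0.3 True True True
0.1 0.1 0.22 True True True
0.1 0.1 0.3 True True True
0.07 0.2 0.22 True True True
0.07 0.2 0.3 True True True
0.07 0.17 0.22 True True True
0.07 0.17 0.3 True True True
0.07 0.1 0.22 True True True
0.07 0.1 0.3 True True True
-0.07 0.2 0.22 True True True
-0.07 0.2 0.3 True True True
-0.07 0.17 0.22 True True True
-0.07 0.17 0.3 True True True
-0.07 0.1 0.22 True True True
-0.07 0.1 0.3 True True True
```

```bash
python3 - <<'E'
from h import *
c,s=np.cos(A[2]),np.sin(A[2]); H={}
for f in("top0.npz","side0.npz","an2.npz","an5.npz"):
    im,X,ok=cloud(f); d=X[...,:2]-A[:2]; a=np.stack([c*d[...,0]+s*d[...,1],-s*d[...,0]+c*d[...,1],X[...,2]],-1)
    for x,y,z in a[ok&(a[...,0]>.1)&(a[...,0]<.4)&(abs(a[...,1])<.22)]:
        k=(int(np.floor(x/.02)),int(np.floor(y/.04))); H[k]=max(H.get(k,-1),z)
print("x\\y",[round(j*.04+.02,2) for j in range(-5,5)])
for i in range(5,20): print(round(i*.02+.01,2),[int(H.get((i,j),-.001)*1000) for j in range(-5,5)])
E
```

```text
x\y [-0.18, -0.14, -0.1, -0.06, -0.02, 0.02, 0.06, 0.1, 0.14, 0.18]
0.11 [190, 201, 188, 188, 192, 191, 189, 190, 193, 191]
0.13 [232, 233, 232, 236, 233, 232, 230, 241, 234, 231]
0.15 [257, 258, 257, 258, 258, 257, 259, 256, 258, 256]
0.17 [253, 254, 253, 255, 253, 253, 254, 255, 254, 252]
0.19 [6, -1, -1, -1, 254, 255, -1, -1, -1, 3]
0.21 [6, 2, -1, -1, 247, 245, -1, -1, -1, 2]
0.23 [4, 2, -1, -1, 244, 246, -1, -1, -1, 2]
0.25 [8, 2, -1, -1, -1, -1, -1, -1, -1, 2]
0.27 [7, 3, -1, -1, -1, -1, -1, -1, -1, 2]
0.29 [9, 6, 7, 7, 9, -1, 6, 7, 6, 7]
0.31 [7, 8, 8, 9, 5, -1, 7, 10, 8, 54]
0.33 [100, 8, 8, 7, 5, 3, 6, 6, 6, 54]
0.35 [134, 7, 7, 110, 115, 69, 8, 11, 9, 56]
0.37 [134, 7, 139, 145, 145, 143, 8, 6, 8, 53]
0.39 [88, 7, 144, 146, 147, 146, 68, 8, 7, 7]
```

```bash
cat > lid.py <<'E'
from h import *
R=Rd(A[2]-np.pi/2); Y=-.10; hx,hz=.085,.106
def tgt(th,r=.13,hw=.012):
    d=np.array([-np.cos(th),np.sin(th)]); n=np.array([np.sin(th),np.cos(th)])
    if th>np.pi/2:
        E=np.array([hx,hz])+.16*d+.006*n; return W(E[0]+hw,Y,E[1]-.030)
    E=np.array([hx,hz])+r*d+.006*n; return W(E[0]+hw,Y,E[1])
p=np.array(m.current_ee_pos()); m.set_gripper(0.)
m.move_l([p[0],p[1],.38],max_speed=.25)
m.move_ptp(W(.10,Y,.38),R); m.move_ptp(W(.21,Y,.36),R)
s=tgt(2.03); m.move_l(s+[0.02,.02,0],max_speed=.15); m.dwell(.1); f0=np.array(m.current_force())
for th in np.r_[np.arange(2.03,.05,-.1),.03]:
    m.move_l(tgt(th),max_speed=.1); f=np.array(m.current_force())-f0
    print(round(th,2),f.round(1),end=" ")
    if np.linalg.norm(f)>35: print("STOP"); break
print(m.current_time())
E
python3 lid.py
```

```text
2.03 [0.1 0.1 0.5] 1.93 [-0.5 -1.1 -1.8] 1.83 [ 0.1  0.1 -0.3] 1.73 [ 0.6 -0.9 -0.5] 1.63 [-0.1 -0.6 -1. ] 1.53 [-0.7 -0.8 -0.6] 1.43 [-0.2 -1.5 -0.3] 1.33 [ 0.7 -0.2 -1.5] 1.23 [ 0.7 -0.4 -0.8] 1.13 [ 0.1 -1.3 -0.8] 1.03 [-0.3 -0.5 -0.8] 0.93 [ 0.  -0.3  0.2] 0.83 [ 0.6  0.8 -0.4] 0.73 [ 0.4 -0.7 -0.6] 0.63 [-0.1  0.3 -1.1] 0.53 [ 0.6 -0.4 -0.2] 0.43 [ 0.9  0.9 -0.6] 0.33 [ 0.3 -0.7 -1.1] 0.23 [ 0.6 -0.8 -0.5] 0.13 [ 0.2 -0.2 -0.5] 0.03 [ 0.2 -0.2 -1.3] 102.0667
```

```bash
python3 - <<'E'
from h import *
im,d=m.grab_frame("side"); cv2.imwrite("pics/s2.png",cv2.resize(im[50:242,120:376,::-1],(800,600)))
print(m.current_ee_pos(),W(-.045+.012,-.1,.116))
E
```

```text
[0.53800613 0.12554881 0.11618116] [0.53772949 0.1253307  0.116     ]
```

View pics/s2.png

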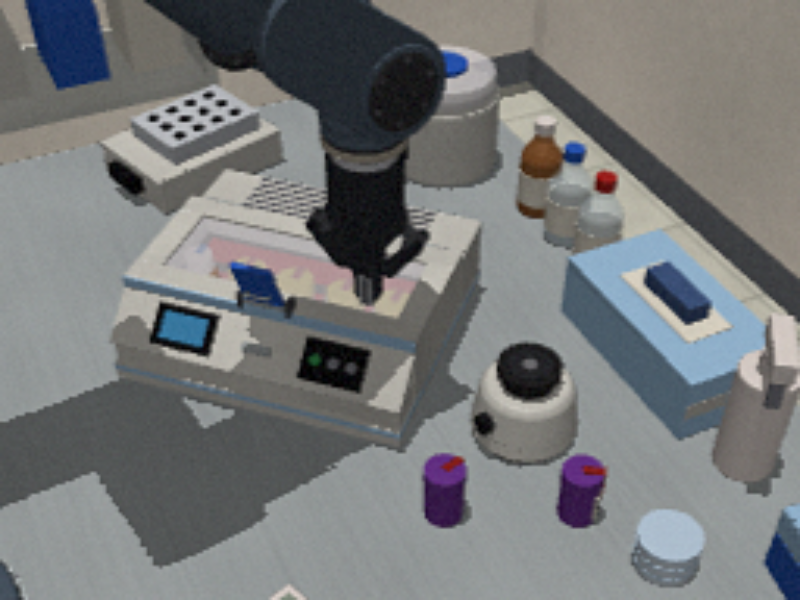

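The side view shows the lid pushed down with the lever still up at (258,285). Next: press the lid shut, then the lever.

```bash
cat > clamp.py <<'E'
from h import *
R=Rd(A[2]-np.pi/2); f0=None
p=np.array(m.current_ee_pos()); f0=m.current_force()[2]; z=.117
while z>.104:
    z-=.001; m.move_l([p[0],p[1],z],max_speed=.03); f=np.mean([m.current_force()[2] for _ in range(3)])+.7
    if f>14: break
print("lid press",z,f); m.dwell(.3)
m.move_l([p[0],p[1],.27],max_speed=.2)
def tgt(ph,r=.05,hw=.012):
    d=np.array([-np.cos(ph),np.sin(ph)]); n=np.array([np.sin(ph),np.cos(ph)])
    E=np.array([-.073,.118])+r*d+.0045*n; return W(E[0]+hw*np.clip(ph/.3,-1,1),0,E[1])
s=tgt(1.4)
m.move_ptp(W(-.03,0,.27),R); t=W(-.03,0,0); t[2]=s[2]; m.move_l(t,max_speed=.12)
for ph in np.r_[np.arange(1.4,-.7,-.1),-.70]:
    m.move_l(tgt(ph),max_speed=.08); f=np.array(m.current_force()); 
    if np.linalg.norm(f)>25: print("STOP",ph,f); break
print(ph,f)
e=tgt(-.70)
for k in range(8):
    e=e-[0,0,.001]; m.move_l(e,max_speed=.03); f=np.mean([m.current_force()[2] for _ in range(3)])+.7
    if f>12: break
print("clamp press",k,f); m.dwell(.3)
m.move_l([e[0],e[1],.30],max_speed=.2); p=W(-.2,-.1,.33); m.move_ptp(p,R)
im,d=m.grab_frame("side"); cv2.imwrite("pics/s3.png",cv2.resize(im[50:242,120:376,::-1],(800,600)))
print(m.current_time())
E
python3 clamp.py
```

```text
lid press 0.11 24.415924241614672
-0.7 [-0.34595556  0.49698467 -0.7264094 ]
clamp press 4 18.159925017507305
115.8417
```

View pics/s3.png

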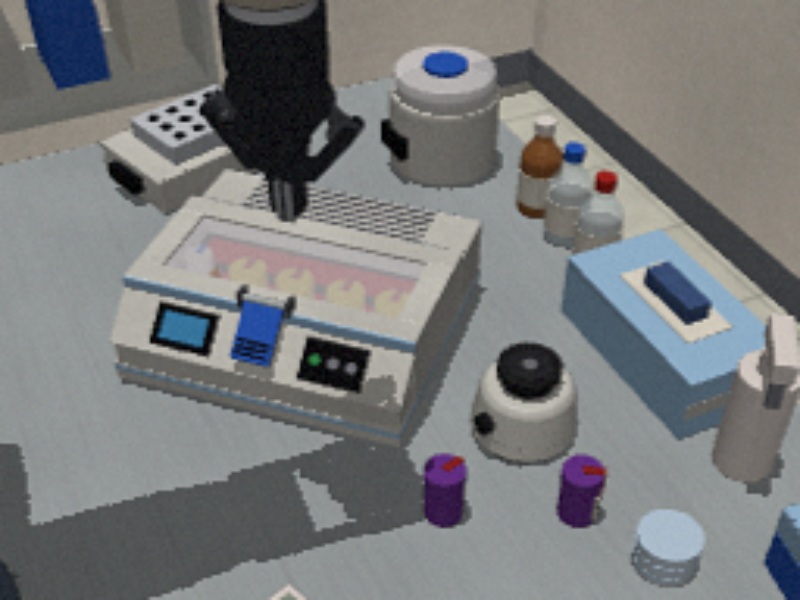

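The lid looks shut, with the jars visible under the pane, and the blue lever is down at (258,335). One numeric check from the wrist camera before I hand in.

```bash
python3 - <<'E'
from h import *
shot("end",(.47,.19),np.pi/4,.33)
im,X,ok=cloud("end.npz"); c,s=np.cos(A[2]),np.sin(A[2])
d=X[...,:2]-A[:2]; a=np.stack([c*d[...,0]+s*d[...,1],-s*d[...,0]+c*d[...,1],X[...,2]],-1)
p=a[ok&(a[...,0]>-.072)&(a[...,0]<.08)&(abs(a[...,1])<.16)&(a[...,2]>.10)&(a[...,2]<.125)]
print("lid",len(p),np.polyfit(p[:,0],p[:,2],1),"(z at front",np.median(p[p[:,0]<-.06][:,2]))
b=a[ok&(im[...,2]>100)&(im[...,0]<60)&(abs(a[...,1])<.018)&(a[...,0]<-.08)&(a[...,0]>-.13)]
print("lever",len(b),np.arctan(np.polyfit(b[:,0],b[:,2],1)[0]),b[:,2].min(),b[:,0].min())
E
```

```text
lid 18608 [-0.00385082  0.11037826] (z at front 0.11242590686679266
lever 344 0.7028065450652435 0.0931855593122892 -0.10760001576636394
```

Lid slope is about 0 and the lever is 0.70 rad below the lid, so both are fully down.

```bash
python3 -c "
from bench import manip as m
print(m.current_time(),m.sign_off())"
```

```text
the job is handed in; nothing more can be done
116.9083 None
```

I handed the job in at 117 s of the 210 s allowed. The control bottle was mixed and is in the blue station, all four jars are in grey stations facing the reader, and the lid and clamp measured fully down; the sign-off returned no verdict.

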